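# Slide the blank under the drilling bridge

## Robot

A 6-joint arm with a two-finger parallel gripper is mounted at the origin on the work surface; the furniture and walls round the work are solid. World frame = base frame: x ahead of the robot, y to its left, z up, the work surface at z = 0. Lengths are in mm, angles in rad, forces in N, time in s.
With the tool pointing down it reaches from about 250 to 850 mm from the base axis. Payload 12.5 kg.
Tool frame: the origin (TCP) lies between the finger pads; the fingertips stand 17 mm ahead of it and the grasp point (between the pads) lies 2 mm behind it; z points along the fingers, y is the line along which they close (so a half turn about z gives the same grasp; the last joint's range is limited). The gripper opens to 93 mm and grips with 3 to 60 N. Pads are 15 mm wide; open, the fingers measure 128 mm over their backs; the gripper's body (75 mm by 188 mm) begins 65 mm behind the grasp point.
Start: joints at [1.036, 0.351, 1.652, -0, 1.139, -0.085], TCP at [239.1, 495.294, 235.633] pointing down, gripper open.
Joint ranges: [-2.75, 2.75], [-0.79, 2.1], [0.01, 2.65], [-1.57, 4.71], [0.07, 3.14], [-2.87, 2.87]. Speed limits (rad/s): [2.22, 2.22, 2.79, 3.14, 3.14, 3.14].

## Interface

Orientations are given as a unit quaternion [x, y, z, w].
In Python, from plant import * gives the robot as it stands.
- The arm moves only by the shell command python3 -m creep 'ROWS'. ROWS is JSON, a list of rows, each an object with "offset": the shift along the tool's x, y, z in mm, a list of three; "twist": the turn about the tool's z in rad; "hand": the finger opening in mm, from 0 to 93. In form: [{"offset": [tx, ty, tz], "twist": twist, "hand": hand}, ...]. A call has 1 to 5 rows; each row is the pose to reach, as a shift and turn from the pose commanded when the call began, along the tool's axes at that moment; what a row does not reach only later rows make up. A row lasts 1/8 s, in which the tool goes at most 62.5 mm and 10.7 degrees, less where a joint would pass 70% of its speed; a pose out of reach is approached as far as the arm can. A call with a gripper value outside its range is refused whole. The fingers move at their own pace and stop on an object; the grip force is fixed at half the most. Time passes only in rows, so rows that repeat a pose let the fingers close. It gives the time, the measured TCP pose, the force, the opening and the grip force at its end, in the units of the state.
- state(): the state, without advancing time (a new reading comes with each control period).
- camera(name): name is "scene" or "top" or "wrist"; returns (picture, depth): 480x640x3 uint8, blue, green, red; 480x640 float32, mm along the optical axis (not along the pixel's ray), 0 where there is no reading.
- calibration(name): a dict with "fovy" (degrees; the focal length in pixels is half the picture's height over the tangent of half this angle, whatever the lens; pixels are square), "cx", "cy" (the principal point, pixels), "k1" (the pictures are not rectified: a ray, as slopes to the right and down, at radius r is drawn at 1 + k1 r^2 times it, then the intrinsics apply), "world_from_camera" (4x4, takes a point from camera to world coordinates). Camera axes: x right, y down, z forward; pixel columns grow to the right and rows downward; lengths in mm; the calibration is good to about 2 mm. A picture is of the moment at which its call begins: read the wrist's pose just before it. calibration takes no time and is no camera call; for the wrist camera it gives the pose at the moment of the call.
- hand_in(): hands the job in; it is judged then, once.
The state is a dict: "time": time; "qpos": joint angles; "joint_vel": joint speeds; "effort": joint torques, N m; "ee_pos": TCP position; "tcp_rot": TCP orientation; "wrist_force": force on the tool from outside, world axes, zero at the start; "moment": the same for the moment, N m; "opening": finger opening in mm; "finger_force": force on a finger pad.
Only numpy, scipy, OpenCV 4.12 (cv2) and the standard library are available. Lean on these libraries where they do the work, as an engineer would, in place of code of your own. Each camera call takes 0.05 s, during which the arm holds its last target. There are 200 camera calls.

## Task

Push the flat metal plate along the table, lying flat all the way, under the low bridge of the drilling jig until its leading edge is fully home and square against the stop bar at the far end, then let go and stay clear. Only push it with the fingertips or the outside of the fingers: do not lift, carry or tip it, and leave the things standing around where they are.

Things in the scene. Friction and masses are not known exactly. Their poses are not given: they have to be found in the camera images.
- plate: loose flat dark grey aluminium plate, about 0.3 kg, 120 mm long (its x), 96 mm wide (its y), 10 mm thick (its z), flat on the table before the jig's mouth, up to 35 mm out of line with it and turned by up to 25 degrees; a bright scribed line runs along its length between two small round marks. Origin: centre of its underside. The end that is nearer to the jig goes in first.
- jig: drilling jig fixed to the table; place and heading vary. Origin: on the table under the middle of the bridge; x: the way the plate slides in (roughly to the robot's left, world +y), y: across, z: up. Two smooth dark steel side rails, 13 mm high, 22 mm wide, inner faces at y = +-52.5 mm, from x = -30 to +66 mm. With the plate home, the plate's origin is at x = -10 mm, y = 0 (about 4 mm play each side).
- jig_bridge (a point): middle of the underside of the jig's bridge, an aluminium bar across the rails, 34 mm along the jig's x, 149 mm along its y, underside 13 mm and top 31 mm above the table; a round brass guide bush in its middle and two bolt heads reach up to 39 mm
- jig_mouth (a point): middle of the jig's mouth, on the table, 57 mm before the bridge's middle (jig x = -57 mm). Here smooth flared lead-ins, 13 mm high, widen the way in to about +-63 mm; they narrow to +-51.5 mm at the rails. The home plate's trailing edge (jig x = -70 mm) still stands 13 mm out of the mouth.
- jig_stop (a point): middle of the near face of the stop, a dark steel bar across the jig's far end, 13 mm high; 50 mm beyond the bridge's middle (jig x = +50 mm), 5 mm above the table. The plate's leading edge must lie against it.
- vial_teal: loose clear vial with black cap, 29 mm across, 52 mm high, stands beside the jig on the side away from the robot; leave it. Origin: centre of its underside.
- vial_blue: loose clear vial with black cap, 29 mm across, 52 mm high, stands beside the jig on the robot's side; leave it. Origin: centre of its underside.
- wood_ring: loose dark wooden ring, 32 mm across, 12 mm high, lies beyond the stop; leave it. Origin: centre of its underside.
- tape_roll: loose tan roll of tape, 96 mm across, 48 mm high, lies to the right of the work; leave it. Origin: centre of its underside.
- pen_a: loose red and white pen, 135 mm long, 16 mm high, to the right of the work; leave it. Origin: centre of its underside.
There are look-alikes about, which are no part of the job. There is more than one size of the plate; the one meant has the size given above.

How it is judged (in metres and radians):
On the way:
1. the plate's leading edge has entered under the bridge, the plate flat on the table and in line with the jig (x of plate in the frame of jig between -0.075 and -0.03 m and y of plate in the frame of jig between -0.007 and 0.007 m and angle between the x axis of plate and the x axis of jig, either way round below 0.12 rad and height (world z) of plate below 0.004 m and angle between plate's own z axis and vertical below 0.04 rad).
At the end, for the whole second after the job is handed in: The plate lies flat and still on the table under the bridge, its leading edge within 4 mm of the stop, within 7 mm of the jig's centre line and within 0.05 rad of its direction; every bystander is within 25 mm of where it stood (x of plate in the frame of jig between -0.014 and -0.005 m and y of plate in the frame of jig between -0.007 and 0.007 m and angle between the x axis of plate and the x axis of jig, either way round below 0.05 rad and linear speed of plate below 0.01 m/s and height (world z) of plate below 0.004 m and angle between plate's own z axis and vertical below 0.04 rad and distance of each of vial_teal, vial_blue, wood_ring, tape_roll, pen_a from where it was at the start of the episode below 0.025 m); the robot touches nothing.
It fails at once if the plate is lifted off the table (origin more than 8 mm up) (height (world z) of plate above 0.008 m).
It fails at once if the plate is tipped by more than 0.1 rad (angle between plate's own z axis and vertical above 0.1 rad).
It fails at once if a bystander is moved more than 25 mm (distance of any of vial_teal, vial_blue, wood_ring, tape_roll, pen_a from where it was at the start of the episode above 0.025 m).
It also fails if it takes over 64 s, if anything falls off the work surface, if the arm or the gripper's body presses on something with over 40 N, if the wrist force passes 120 N, or if a joint passes its speed limit or range.

## Working session

There is one attempt and no reset: what is moved stays moved. The work goes in short steps, Python scripts to look and compute and a shell command to move; the robot and the scene stay as the last step left them, time stands still between calls to the robot, and variables do not carry over. Pictures are saved under pics/ and viewed, at most 10 in all, crops included, and the job is handed in when it is done.

```bash
mkdir -p pics
cat > h.py <<'E'
from plant import *
import numpy as np, cv2
def ray(name,uv,z,C=None):
    C=C or calibration(name); f=240/np.tan(np.radians(C["fovy"])/2)
    out=[]
    T=np.array(C["world_from_camera"])
    for u,v in np.atleast_2d(uv):
        d=np.array([(u-C["cx"])/f,(v-C["cy"])/f]); s=d.copy()
        for _ in range(20): s=d/(1+C["k1"]*(s@s))
        w=T[:3,:3]@np.array([s[0],s[1],1]); o=T[:3,3]
        out.append((o+w*(z-o[2])/w[2])[:2])
    return np.array(out)
E
python3 - <<'E'
from h import *
for n in ("top","scene"):
    p,d=camera(n); cv2.imwrite(f"pics/{n}0.png",p); np.save(f"pics/{n}0.npy",d)
    C=calibration(n); print(n,C["fovy"],C["cx"],C["cy"],C["k1"],np.round(C["world_from_camera"],3).tolist())
s=state();print(s["time"],s["ee_pos"],s["tcp_rot"])
E
```

```text
top 52.10569072021071 324.9931401100106 245.00860602865478 0.0024338826103736315 [[-0.019, -0.992, 0.128, 440.736], [-1.0, 0.019, -0.001, -46.087], [-0.001, -0.128, -0.992, 999.474], [0.0, 0.0, 0.0, 1.0]]
scene 46.095668500534906 309.58713091231897 244.3398092323005 0.031452399314813806 [[-0.875, -0.375, 0.307, 196.438], [-0.484, 0.652, -0.584, 604.591], [0.019, -0.659, -0.752, 910.552], [0.0, 0.0, 0.0, 1.0]]
0.1 [238.95634524 495.0621445  235.17619402] [ 2.22990476e-01  9.74820492e-01 -4.84667701e-04 -1.42749939e-04]
```

View pics/top0.png

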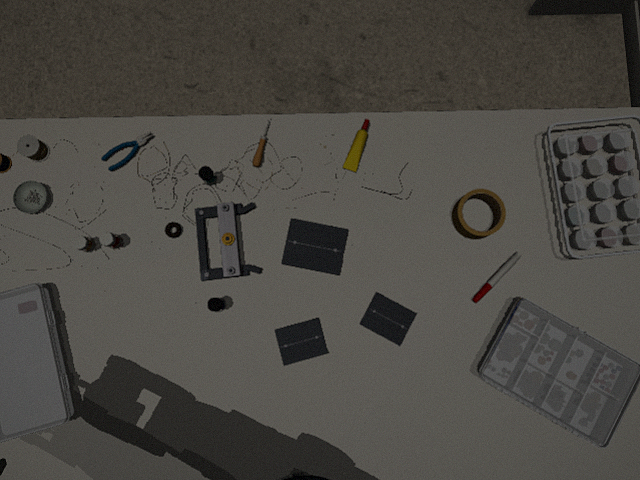

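View pics/scene0.png

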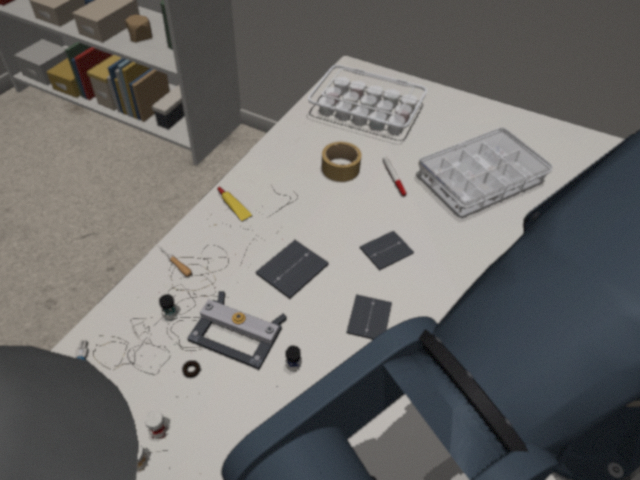

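The top view has three dark plates, at pixels (315,246), (388,318) and (302,341). The first is the largest, at about 60 px (122 mm) long, and it lies before the jig's mouth. The jig is at about (222,240), with its bush at (228,239). The vials are at (207,174) and (216,304), the ring at (174,229), the tape at (480,213) and the pen at (495,278). Next I'll measure and confirm with an enlarged crop.

Run:
```python
from h import *
p=cv2.imread("pics/top0.png"); hsv=cv2.cvtColor(p,cv2.COLOR_BGR2HSV)
g=cv2.cvtColor(p,cv2.COLOR_BGR2GRAY)
m=(g<75).astype(np.uint8)*255
m=cv2.morphologyEx(m,cv2.MORPH_CLOSE,np.ones((5,5)))
cs,_=cv2.findContours(m,cv2.RETR_EXTERNAL,cv2.CHAIN_APPROX_NONE)
for c in cs:
    if 1000<cv2.contourArea(c)<8000:
        x,y,w,h=cv2.boundingRect(c)
        if not(180<x<420 and 180<y<370): continue
        q=ray("top",c[:,0].astype(float)+0.0,10).astype(np.float32)
        r=cv2.minAreaRect(q); print((x,y,w,h),np.round(r[0],1),np.round(r[1],1),round(r[2],2)); print(np.round(cv2.boxPoints(r),0).tolist())
b=cv2.resize(p[180:300,180:360],None,fx=4.4,fy=4.4,interpolation=cv2.INTER_CUBIC)
b=cv2.convertScaleAbs(b,alpha=1.8);cv2.imwrite("pics/crop1.png",b)
m2=cv2.inRange(hsv,(15,120,80),(35,255,255)); ys,xs=np.nonzero(m2[200:280,200:260]); print("bush px",xs.mean()+200,ys.mean()+200,len(xs), ray("top",[(xs.mean()+200,ys.mean()+200)],39))
```

```text
(274, 317, 56, 49) [378.1   3.6] [75.2 95. ] 14.57
[[330.0, 40.0], [354.0, -52.0], [426.0, -33.0], [403.0, 59.0]]
(359, 292, 58, 55) [ 419.3 -169.6] [93.6 75.4] 60.62
[[364.0, -192.0], [429.0, -229.0], [475.0, -147.0], [409.0, -110.0]]
(281, 218, 68, 58) [566.9 -26.8] [123.7  98.8] 77.91
[[506.0, -77.0], [602.0, -98.0], [628.0, 23.0], [532.0, 44.0]]
bush px 227.0 238.45714285714286 70 [[581.78212856 146.01980521]]
```

View pics/crop1.png

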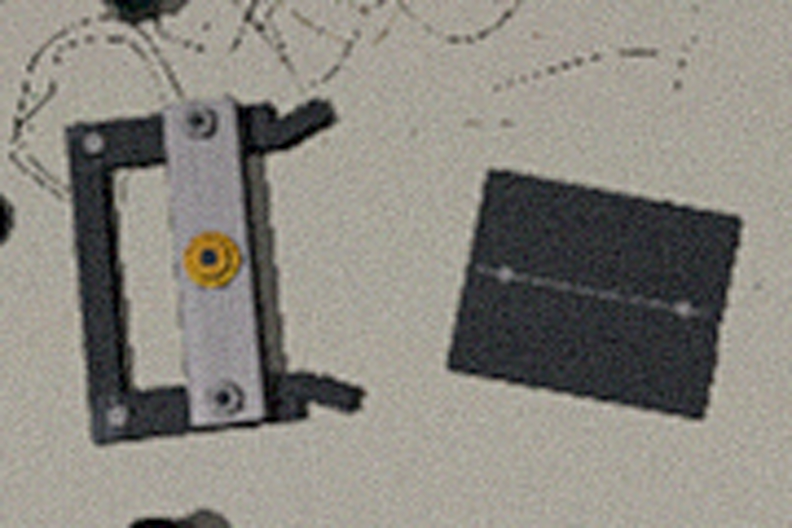

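The crop confirms it. The plate at (315,246) measures about 124 x 99 mm and has the scribed line and two marks; the other two are about 95 x 75 mm look-alikes. Jig bolts are at crop (202,122) and (230,398), stop-corner screws at (93,143) and (117,415), and scribe marks at (506,273) and (684,310).

Run:
```python
from h import *
f=lambda l:np.array(l,float)/4.4+180
B=ray("top",f([(202,122),(230,398)]),37); S=ray("top",f([(93,143),(117,415)]),13); M=ray("top",f([(506,273),(684,310)]),10)
bush=ray("top",f([(211,259)]),39)[0]
rail=ray("top",f([(72,127),(98,441)]),13); inn=ray("top",f([(112,165),(133,390)]),13)
for n,P in(("bolt",B),("screw",S),("far",rail),("inner",inn),("marks",M)):
    d=P[0]-P[1]; print(n,np.round(P,1).tolist(),round(np.hypot(*d),1),"dir",round(np.degrees(np.arctan2(d[1],d[0])),2),"mid",P.mean(0).round(1))
print(bush)
th=np.mean([np.arctan2(*(P[0]-P[1])[::-1]) for P in(B,S,rail)])+np.pi/2
O=(bush+B.mean(0))/2; R=np.array([[np.cos(th),-np.sin(th)],[np.sin(th),np.cos(th)]])
print("th",np.degrees(th),O)
for P in(S,inn,M):print(np.round((P-O)@R,1).tolist())
dm=M[0]-M[1];print("plate yaw rel", np.degrees(np.arctan2(dm[1],dm[0])-th), (M.mean(0)-O)@R)
for n,uv,z in(("teal",(207,174),52),("blue",(216,304),52)): print(n,ray("top",[uv],z),(ray("top",[uv],z)-O)@R)
```

```text
bolt [[644.1, 149.0], [518.4, 135.6]] 126.4 dir 6.08 mid [581.3 142.3]
screw [[640.2, 204.4], [513.5, 191.8]] 127.3 dir 5.72 mid [576.9 198.1]
far [[648.0, 214.3], [501.8, 200.3]] 146.8 dir 5.48 mid [574.9 207.3]
inner [[629.7, 195.5], [524.8, 184.6]] 105.4 dir 5.95 mid [577.2 190. ]
marks [[576.1, 13.5], [557.3, -68.4]] 84.0 dir 77.09 mid [566.7 -27.5]
[580.93481455 144.1281224 ]
th 95.76151204589512 [581.09241339 143.2264785 ]
[[55.0, -65.0], [55.1, 62.4]]
[[47.1, -53.6], [46.8, 51.8]]
[[-128.6, 18.0], [-208.2, 44.9]]
plate yaw rel -18.67097306230371 [-168.40095529   31.49051262]
teal [[709.79329078 183.95826626]] [[  27.60600571 -132.13970949]]
blue [[453.35502914 163.61806086]] [[ 33.11186851 125.0450324 ]]
```

```bash
cat >> h.py <<'E'
TH=np.radians(95.76); O=np.array([581.1,143.2]); RJ=np.array([[np.cos(TH),-np.sin(TH)],[np.sin(TH),np.cos(TH)]])
def toj(p): return (np.array(p)[...,:2]-O)@RJ
def info():
    from scipy.spatial.transform import Rotation as Ro
    s=state(); R=Ro.from_quat(s["tcp_rot"]).as_matrix(); a=np.arctan2(R[1,1],R[0,1])-TH
    a=(a+np.pi)%(2*np.pi)-np.pi
    return s,R,a
def go(jx,jy,z,ang=None):
    s,R,a=info(); t=np.append(O+RJ@[jx,jy],z)
    tw=0 if ang is None else -(((np.radians(ang)-a)+np.pi)%(2*np.pi)-np.pi)
    print("t",round(s["time"],2),"jig",toj(s["ee_pos"]).round(1),"z",round(s["ee_pos"][2],1),"ang",round(np.degrees(a),2),"F",np.round(s["wrist_force"],1),"tilt",R[:,2].round(3))
    print("-> offset",(R.T@(t-s["ee_pos"])).round(1),"twist",round(tw,3))
E
python3 -m creep '[{"offset":[-90,-75,0],"twist":-0.15,"hand":60},{"offset":[-134,-112,0],"twist":-0.3,"hand":60},{"offset":[-180,-150,0],"twist":-0.45,"hand":60},{"offset":[-225,-187,0],"twist":-0.551,"hand":60},{"offset":[-270,-224,0],"twist":-0.551,"hand":60}]'
python3 -c "from h import *;go(-168,120,120,0)"
```

```text
time: 0.72
ee_pos: [369.0, 209.6, 235.6]
tcp_rot: [-0.051, 0.999, 0.0, 0.0]
wrist_force: [1.4, 0.2, -0.2]
opening: 59.8
finger_force: 0.0
t 0.72 jig [ 87.4 204.4] z 235.6 ang 0.14 F [ 1.4  0.2 -0.2] tilt [ 0.  0. -1.]
-> offset [ -83.8 -255.6  115.6] twist 0.002
```

```bash
python3 -m creep '[{"offset":[-18,-55,0],"twist":0,"hand":60},{"offset":[-36,-110,0],"twist":0,"hand":60},{"offset":[-54,-165,20],"twist":0,"hand":60},{"offset":[-72,-220,40],"twist":0,"hand":60},{"offset":[-84,-255,75],"twist":0,"hand":60}]'
python3 - <<'E'
from h import *
go(-168,120,21,0)
C=calibration("wrist");p,d=camera("wrist"); cv2.imwrite("pics/w1.png",p); print(np.round(C["world_from_camera"],2).tolist(),C["fovy"],C["cx"],C["cy"],C["k1"])
p,d=camera("top"); cv2.imwrite("pics/t1.png",p)
E
```

```text
time: 1.35
ee_pos: [479.1, -36.1, 160.4]
tcp_rot: [-0.05, 0.999, -0.0, 0.001]
wrist_force: [0.6, 0.5, -0.1]
opening: 60.3
finger_force: 0.0
t 1.35 jig [-168.2  119.5] z 160.4 ang -0.05 F [ 0.6  0.5 -0.1] tilt [ 0.002 -0.    -1.   ]
-> offset [  0.8   0.3 139.4] twist -0.001
[[-0.1, 0.96, 0.27, 404.82], [0.99, 0.1, 0.03, -43.97], [-0.0, 0.27, -0.96, 309.62], [0.0, 0.0, 0.0, 1.0]] 59.07181473256306 318.4186413962123 244.68556926959928 0.024370927191156803
```

View pics/w1.png

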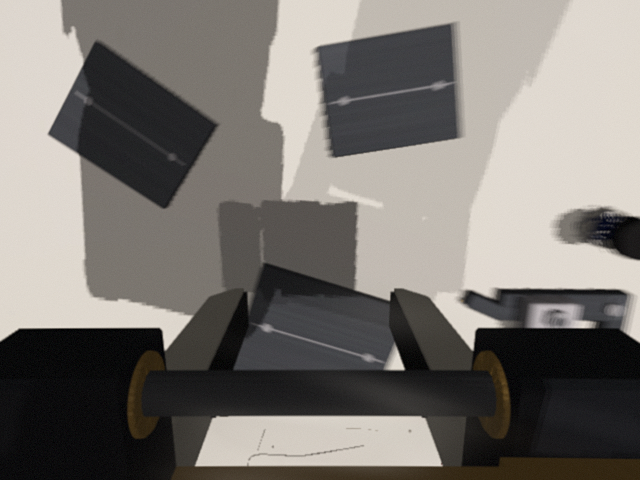

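The wrist view (blurred) shows the plate's near edge at (265,265)-(390,300) and the look-alikes at (130,120) and (390,90), clear of the fingers. I'll descend beside the long edge and push it sideways until it's in line with the jig.

```bash
python3 -m creep '[{"offset":[0,0,55],"twist":0,"hand":60},{"offset":[0,0,110],"twist":0,"hand":60},{"offset":[0,0,132],"twist":0,"hand":60},{"offset":[0,0,139],"twist":0,"hand":60},{"offset":[0,0,139],"twist":0,"hand":60}]'
python3 -m creep '[{"offset":[-6,0,0],"twist":0,"hand":60},{"offset":[-12,0,0],"twist":0,"hand":60},{"offset":[-18,0,0],"twist":0,"hand":60},{"offset":[-24,0,0],"twist":0,"hand":60},{"offset":[-30,0,0],"twist":0,"hand":60}]'
python3 -m creep '[{"offset":[-5,0,0],"twist":0,"hand":60},{"offset":[-10,0,0],"twist":0,"hand":60},{"offset":[-15,0,0],"twist":0,"hand":60},{"offset":[-18,0,0],"twist":0,"hand":60},{"offset":[-20,0,0],"twist":0,"hand":60}]'
python3 - <<'E'
from h import *
go(-168,55.5,21,0)
p,d=camera("wrist"); cv2.imwrite("pics/w2.png",p)
p,d=camera("top"); cv2.imwrite("pics/t2.png",p)
q,d=camera("scene"); 
b=np.vstack([cv2.resize(p[170:320,180:400],None,fx=2,fy=2),cv2.resize(q[200:350,150:370],None,fx=2,fy=2)])[:600]
cv2.imwrite("pics/b2.png",cv2.convertScaleAbs(b,alpha=1.6))
E
```

```text
time: 2.08
ee_pos: [478.2, -33.4, 22.3]
tcp_rot: [-0.051, 0.999, -0.0, 0.0]
wrist_force: [0.0, -0.5, -0.1]
opening: 59.9
finger_force: 0.0
time: 2.7
ee_pos: [507.7, -30.7, 21.6]
tcp_rot: [-0.051, 0.999, 0.0, -0.001]
wrist_force: [-5.3, -1.5, 4.4]
opening: 60.0
finger_force: 2.5
time: 3.32
ee_pos: [527.8, -28.6, 21.6]
tcp_rot: [-0.051, 0.999, 0.0, -0.0]
wrist_force: [-3.6, -2.6, 1.7]
opening: 59.9
finger_force: 1.6
t 3.33 jig [-165.6   70.2] z 21.6 ang 0.04 F [-3.6 -2.6  1.7] tilt [-0.  0. -1.]
-> offset [-14.7  -2.4   0.6] twist 0.001
```

View pics/b2.png

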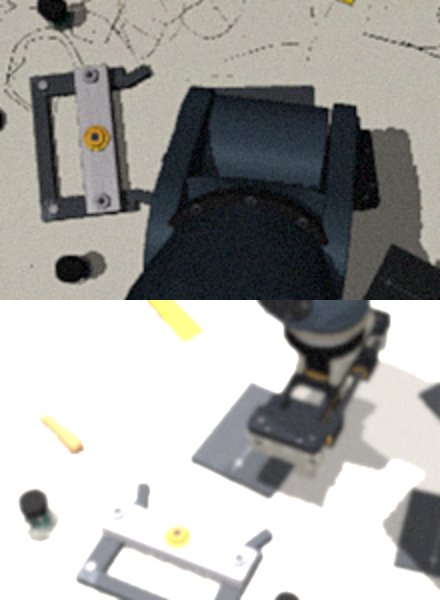

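The top crop shows the hand over the plate, whose far edge at (310,87) is now nearly in line with the jig. I'll finish the sideways push, back off, and look at it from above.

```bash
python3 -m creep '[{"offset":[-5,0,0],"twist":0,"hand":60},{"offset":[-9,0,0],"twist":0,"hand":60},{"offset":[-12,0,0],"twist":0,"hand":60},{"offset":[-14,0,0],"twist":0,"hand":60},{"offset":[-15,0,0],"twist":0,"hand":60}]'
python3 -m creep '[{"offset":[0,0,0],"twist":0,"hand":60},{"offset":[3,0,0],"twist":0,"hand":60},{"offset":[12,0,0],"twist":0,"hand":60},{"offset":[15,0,-60],"twist":0,"hand":60},{"offset":[15,0,-110],"twist":0,"hand":60}]'
python3 -m creep '[{"offset":[62,-20,0],"twist":0,"hand":60},{"offset":[120,-40,0],"twist":0,"hand":60},{"offset":[160,-60,0],"twist":0,"hand":60},{"offset":[160,-60,0],"twist":0,"hand":60},{"offset":[160,-60,0],"twist":0,"hand":60}]'
cat >> h.py <<'E'
def plate(p,box,name="top",C=None):
    g=cv2.GaussianBlur(cv2.cvtColor(p,cv2.COLOR_BGR2GRAY),(3,3),0); x0,y0,x1,y1=box
    m=np.zeros_like(g); m[y0:y1,x0:x1]=(g[y0:y1,x0:x1]<75)*255
    m=cv2.morphologyEx(m,cv2.MORPH_CLOSE,np.ones((5,5)))
    cs,_=cv2.findContours(m,cv2.RETR_EXTERNAL,cv2.CHAIN_APPROX_NONE); c=max(cs,key=cv2.contourArea)
    q=toj(ray(name,c[:,0].astype(float),10,C)).astype(np.float32); r=cv2.minAreaRect(q)
    print("plate jig c",np.round(r[0],1),"size",np.round(r[1],1),"ang",round(r[2],2),"px bbox",cv2.boundingRect(c)); return r
E
python3 - <<'E'
from h import *
go(-225,0,21,90); go(-225,0,21,-90)
p,d=camera("top"); cv2.imwrite("pics/t3.png",p); plate(p,(262,185,420,300))
cv2.imwrite("pics/t3c.png",cv2.convertScaleAbs(cv2.resize(p[170:320,180:380],None,fx=4,fy=4),alpha=1.8))
E
```

```text
time: 4.1
ee_pos: [542.5, -27.1, 21.6]
tcp_rot: [-0.051, 0.999, 0.0, -0.0]
wrist_force: [-3.3, -1.3, 1.9]
opening: 59.6
finger_force: 1.6
time: 4.72
ee_pos: [526.9, -28.7, 133.1]
tcp_rot: [-0.051, 0.999, 0.0, -0.0]
wrist_force: [1.1, -1.0, 0.2]
opening: 60.1
finger_force: 0.0
time: 5.35
ee_pos: [375.1, -104.6, 131.9]
tcp_rot: [-0.05, 0.999, -0.0, 0.001]
wrist_force: [0.5, -0.1, 0.7]
opening: 60.1
finger_force: 0.0
t 5.35 jig [-225.8  229.8] z 131.9 ang 0.01 F [ 0.5 -0.1  0.7] tilt [ 0.001 -0.    -1.   ]
-> offset [-229.7    0.9  111.2] twist -1.571
t 5.35 jig [-225.8  229.8] z 131.9 ang 0.01 F [ 0.5 -0.1  0.7] tilt [ 0.001 -0.    -1.   ]
-> offset [-229.7    0.9  111.2] twist 1.571
plate jig c [-150.3   -0.5] size [123.4  99.1] ang 0.33 px bbox (273, 205, 64, 55)
```

View pics/t3c.png

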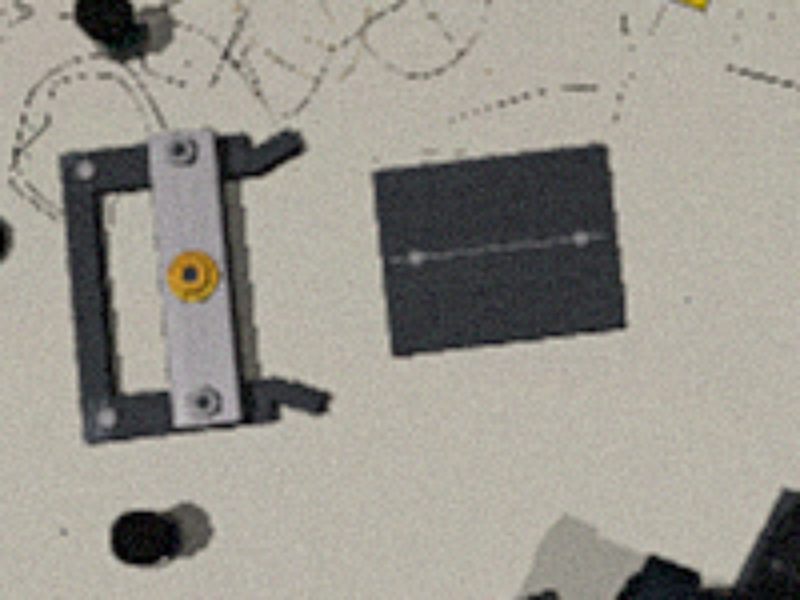

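The plate now lies in line before the mouth. The crop shows the scribe marks at (416,258) and (582,238), and the mouth flares at (290,140) and (318,400). Centre is jig (-150, -0.5), 0.3° off.

```bash
python3 -c "from plant import *;print(state()['qpos'])"
python3 -m creep '[{"offset":[-20,-30,0],"twist":-0.18,"hand":60},{"offset":[-60,-60,0],"twist":-0.36,"hand":60},{"offset":[-100,-60,0],"twist":-0.54,"hand":60},{"offset":[-150,-50,0],"twist":-0.72,"hand":60},{"offset":[-190,-40,0],"twist":-0.9,"hand":60}]'
python3 -c "from h import *;go(-230,-1,21,90);print(state()['qpos'])"
```

```text
[-3.90939098e-01  2.26128982e-01  2.14043360e+00  2.05564846e-04
  7.74043215e-01 -2.06329351e+00]
time: 6.02
ee_pos: [570.2, -123.3, 131.2]
tcp_rot: [-0.482, 0.876, -0.0, -0.0]
wrist_force: [2.3, -0.5, 0.5]
opening: 59.9
finger_force: 0.0
t 6.03 jig [-264.1   37.6] z 131.2 ang 51.84 F [ 2.3 -0.5  0.5] tilt [ 0.    -0.001 -1.   ]
-> offset [-50.7  -9.2 110.1] twist -0.666
[-2.92362507e-01  5.33767625e-01  1.65404063e+00 -1.02145851e-03
  9.53446480e-01 -2.86781566e+00]
```

Joint 6 is at its limit this way, so I'll turn the other way round.

```bash
python3 -m creep '[{"offset":[0,0,0],"twist":0.18,"hand":60},{"offset":[0,0,0],"twist":0.36,"hand":60},{"offset":[0,0,0],"twist":0.54,"hand":60},{"offset":[0,0,0],"twist":0.72,"hand":60},{"offset":[0,0,0],"twist":0.9,"hand":60}]' >/dev/null
python3 -m creep '[{"offset":[0,0,0],"twist":0.18,"hand":60},{"offset":[0,0,0],"twist":0.36,"hand":60},{"offset":[0,0,0],"twist":0.54,"hand":60},{"offset":[0,0,0],"twist":0.72,"hand":60},{"offset":[0,0,0],"twist":0.9,"hand":60}]' >/dev/null
python3 -m creep '[{"offset":[0,0,0],"twist":0.17,"hand":60},{"offset":[0,0,0],"twist":0.34,"hand":60},{"offset":[0,0,0],"twist":0.51,"hand":60},{"offset":[0,0,0],"twist":0.66,"hand":60},{"offset":[0,0,0],"twist":0.66,"hand":60}]'
python3 -c "from h import *;go(-235,-1,21,-90);print(state()['qpos'])"
```

```text
time: 7.9
ee_pos: [568.3, -123.9, 131.2]
tcp_rot: [0.666, 0.746, -0.0, 0.0]
wrist_force: [-0.7, -0.1, -0.1]
opening: 60.4
finger_force: 0.0
t 7.9 jig [-264.4   39.5] z 131.2 ang -89.26 F [-0.7 -0.1 -0.1] tilt [-0.    -0.001 -1.   ]
-> offset [ 29.   40.9 110.2] twist 0.013
[-2.94265224e-01  5.31196521e-01  1.65830140e+00 -9.21342723e-04
  9.52284180e-01 -4.07224095e-01]
```

```bash
python3 -m creep '[{"offset":[29,41,0],"twist":0.013,"hand":60},{"offset":[29,41,55],"twist":0.013,"hand":60},{"offset":[29,41,95],"twist":0.013,"hand":60},{"offset":[29,41,110],"twist":0.013,"hand":60},{"offset":[29,41,110],"twist":0.013,"hand":60}]'
python3 -c "from h import *;go(-178,-1,21,-90)"
```

```text
time: 8.52
ee_pos: [605.3, -91.2, 21.4]
tcp_rot: [0.671, 0.742, -0.001, -0.0]
wrist_force: [0.0, 0.6, 0.5]
opening: 60.2
finger_force: 0.0
t 8.53 jig [-235.6   -0.6] z 21.4 ang -90.02 F [0.  0.6 0.5] tilt [-0.001 -0.001 -1.   ]
-> offset [57.6  0.4  0.4] twist -0.0
```

```bash
python3 -m creep '[{"offset":[6,0,0],"twist":0,"hand":60},{"offset":[13,0,0],"twist":0,"hand":60},{"offset":[20,0,0],"twist":0,"hand":60},{"offset":[27,0,0],"twist":0,"hand":60},{"offset":[34,0,0],"twist":0,"hand":60}]'
python3 -m creep '[{"offset":[7,0,0],"twist":0,"hand":60},{"offset":[14,0,0],"twist":0,"hand":60},{"offset":[21,0,0],"twist":0,"hand":60},{"offset":[27,0,0],"twist":0,"hand":60},{"offset":[30,0,0],"twist":0,"hand":60}]'
python3 - <<'E'
from h import *
go(-77.5,-1,21,-90)
p,d=camera("top"); q,d=camera("scene"); cv2.imwrite("pics/t4.png",p)
b=np.vstack([cv2.resize(p[170:320,180:380],None,fx=2,fy=2),cv2.resize(q[200:350,150:350],None,fx=2,fy=2)])
cv2.imwrite("pics/b4.png",cv2.convertScaleAbs(b,alpha=1.5))
E
```

```text
time: 9.15
ee_pos: [602.4, -57.4, 22.2]
tcp_rot: [0.671, 0.741, -0.0, 0.001]
wrist_force: [0.4, -4.4, 3.8]
opening: 60.0
finger_force: 2.3
time: 9.78
ee_pos: [598.9, -27.3, 21.6]
tcp_rot: [0.671, 0.741, -0.0, 0.0]
wrist_force: [0.9, -4.6, 4.9]
opening: 59.9
finger_force: 2.5
t 9.78 jig [-171.5   -0.6] z 21.6 ang -90.11 F [ 0.9 -4.6  4.9] tilt [-0.    -0.001 -1.   ]
-> offset [94.   0.2  0.5] twist -0.002
```

View pics/b4.png

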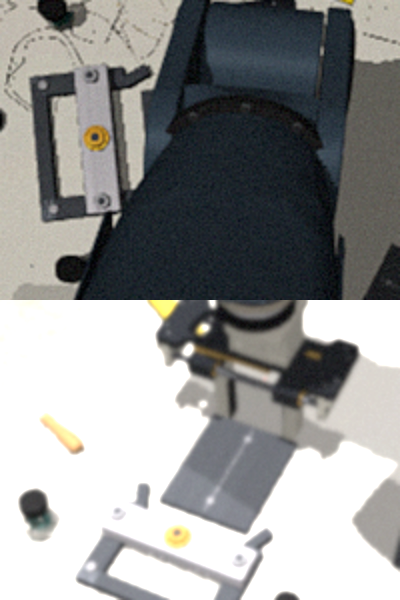

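In the scene view the plate sits at the mouth, its leading edge between the flares (crop (165,495)-(245,528)) and square. I'll push on in.

```bash
python3 -m creep '[{"offset":[5,0,0],"twist":0,"hand":60},{"offset":[11,0,0],"twist":0,"hand":60},{"offset":[17,0,0],"twist":0,"hand":60},{"offset":[23,0,0],"twist":0,"hand":60},{"offset":[28,0,0],"twist":0,"hand":60}]'
python3 -m creep '[{"offset":[5,0,0],"twist":0,"hand":60},{"offset":[11,0,0],"twist":0,"hand":60},{"offset":[17,0,0],"twist":0,"hand":60},{"offset":[23,0,0],"twist":0,"hand":60},{"offset":[28,0,0],"twist":0,"hand":60}]'
python3 -m creep '[{"offset":[5,0,0],"twist":0,"hand":60},{"offset":[10,0,0],"twist":0,"hand":60},{"offset":[15,0,0],"twist":0,"hand":60},{"offset":[20,0,0],"twist":0,"hand":60},{"offset":[22,0,0],"twist":0,"hand":60}]'
python3 - <<'E'
from h import *
go(-77.5,-1,21,-90)
p,d=camera("top"); q,d=camera("scene"); cv2.imwrite("pics/t5.png",p);cv2.imwrite("pics/s5.png",q)
b=np.vstack([cv2.resize(p[195:295,185:285],None,fx=3,fy=3),cv2.resize(q[270:370,185:285],None,fx=3,fy=3)])
cv2.imwrite("pics/b5.png",cv2.convertScaleAbs(b,alpha=1.4))
E
```

```text
time: 10.5
ee_pos: [595.9, 0.8, 21.3]
tcp_rot: [0.671, 0.741, -0.001, -0.0]
wrist_force: [-0.3, -1.8, -1.2]
opening: 59.8
finger_force: 0.6
time: 11.12
ee_pos: [593.4, 28.4, 21.5]
tcp_rot: [0.671, 0.741, -0.0, 0.0]
wrist_force: [0.6, -1.6, -1.3]
opening: 59.9
finger_force: 0.6
time: 11.75
ee_pos: [591.3, 50.2, 21.5]
tcp_rot: [0.671, 0.741, -0.0, 0.0]
wrist_force: [0.2, -0.6, -1.3]
opening: 60.0
finger_force: 0.7
t 11.75 jig [-93.5  -0.8] z 21.5 ang -90.11 F [ 0.2 -0.6 -1.3] tilt [-0.    -0.001 -1.   ]
-> offset [16.   0.1  0.5] twist -0.002
```

View pics/b5.png

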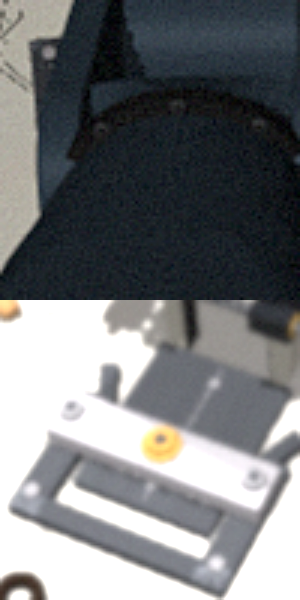

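In the scene crop the plate is through the bridge, with a white gap left before the stop at about (130,530). I'll press on slowly until the force rises.

```bash
python3 -m creep '[{"offset":[3,0,0],"twist":0,"hand":60},{"offset":[6,0,0],"twist":0,"hand":60},{"offset":[9,0,0],"twist":0,"hand":60},{"offset":[11,0,0],"twist":0,"hand":60},{"offset":[12,0,0],"twist":0,"hand":60}]'
python3 -m creep '[{"offset":[1,0,0],"twist":0,"hand":60},{"offset":[2,0,0],"twist":0,"hand":60},{"offset":[2,0,0],"twist":0,"hand":60}]'
python3 - <<'E'
from h import *
go(-77.5,-1,21,-90)
q,d=camera("scene"); cv2.imwrite("pics/s6.png",q)
cv2.imwrite("pics/b6.png",cv2.resize(q[270:370,185:285],None,fx=4,fy=4))
E
```

```text
time: 12.48
ee_pos: [590.2, 61.9, 21.5]
tcp_rot: [0.671, 0.741, -0.0, 0.0]
wrist_force: [0.7, -2.5, 0.7]
opening: 60.1
finger_force: 1.2
time: 12.85
ee_pos: [590.0, 63.9, 21.5]
tcp_rot: [0.672, 0.741, -0.0, 0.0]
wrist_force: [0.6, -0.9, 1.4]
opening: 60.2
finger_force: 0.9
t 12.85 jig [-79.8  -0.9] z 21.5 ang -90.13 F [ 0.6 -0.9  1.4] tilt [-0.    -0.001 -1.   ]
-> offset [2.3 0.1 0.5] twist -0.002
```

View pics/b6.png

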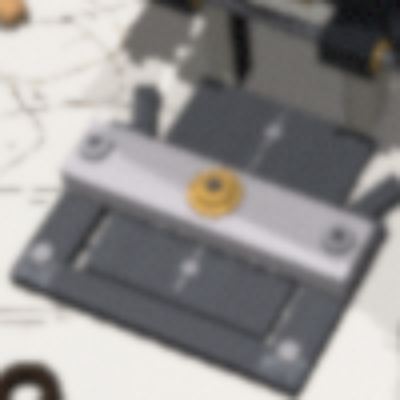

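The plate's leading edge is close to the stop, with only a thin dark line left from (85,270) to (265,335). A little more in small steps.

```bash
for i in 1 2; do :; done
python3 -m creep '[{"offset":[1,0,0],"twist":0,"hand":60},{"offset":[2,0,0],"twist":0,"hand":60},{"offset":[2,0,0],"twist":0,"hand":60}]' | egrep 'ee_pos|wrist|finger'
python3 -m creep '[{"offset":[1,0,0],"twist":0,"hand":60},{"offset":[1,0,0],"twist":0,"hand":60}]'| egrep 'ee_pos|wrist|finger'
python3 -m creep '[{"offset":[1,0,0],"twist":0,"hand":60},{"offset":[1,0,0],"twist":0,"hand":60}]'| egrep 'ee_pos|wrist|finger'
```

```text
ee_pos: [589.8, 65.9, 21.5]
wrist_force: [0.3, -3.4, 2.1]
finger_force: 1.2
ee_pos: [589.7, 66.9, 21.5]
wrist_force: [0.6, -2.1, 2.1]
finger_force: 1.3
ee_pos: [589.7, 67.3, 21.5]
wrist_force: [0.2, -7.5, 3.2]
finger_force: 3.7
```

```bash
python3 -m creep '[{"offset":[1,0,0],"twist":0,"hand":60},{"offset":[1,0,0],"twist":0,"hand":60},{"offset":[1,0,0],"twist":0,"hand":60}]'| egrep 'ee_pos|wrist|finger'
```

```text
ee_pos: [589.7, 67.4, 21.6]
wrist_force: [0.8, -13.7, 3.4]
finger_force: 6.8
```

The plate is hard against the stop: the force climbs while the tool stands still. I'll back straight off, rise and check from above.

```bash
python3 -m creep '[{"offset":[-2,0,0],"twist":0,"hand":60},{"offset":[-10,0,0],"twist":0,"hand":60},{"offset":[-30,0,0],"twist":0,"hand":60},{"offset":[-40,0,-50],"twist":0,"hand":60},{"offset":[-50,0,-110],"twist":0,"hand":60}]' | head -2
python3 -m creep '[{"offset":[-60,0,0],"twist":0,"hand":60},{"offset":[-120,0,0],"twist":0,"hand":60},{"offset":[-170,0,0],"twist":0,"hand":60},{"offset":[-190,0,0],"twist":0,"hand":60},{"offset":[-190,0,0],"twist":0,"hand":60}]'
python3 - <<'E'
from h import *
p,d=camera("top"); cv2.imwrite("pics/t7.png",p)
cv2.imwrite("pics/t7c.png",cv2.convertScaleAbs(cv2.resize(p[160:320,160:330],None,fx=3.7,fy=3.7,interpolation=cv2.INTER_CUBIC),alpha=2))
E
```

```text
time: 14.78
ee_pos: [593.7, 17.7, 131.9]
time: 15.4
ee_pos: [612.7, -170.9, 131.4]
tcp_rot: [0.672, 0.74, -0.0, -0.0]
wrist_force: [-0.7, 1.0, 0.6]
opening: 60.3
finger_force: 0.0
```

View pics/t7c.png

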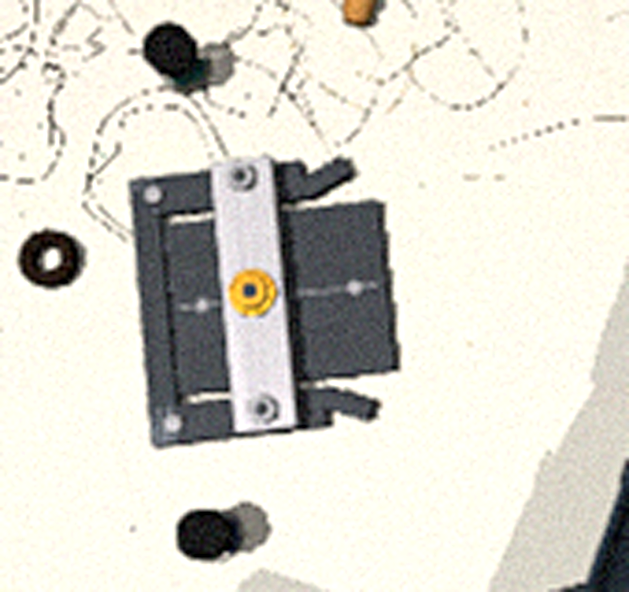

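The top crop shows the plate against the stop, with even gaps to both rails. Its marks, at (202,305) and (355,288), run in line with the jig, and the vials and ring haven't moved.

Run:
```python
from h import *
M=toj(ray("top",np.array([(202,305),(355,288)])/3.7+160,10)); print(M,np.degrees(np.arctan2(*(M[0]-M[1])[::-1])))
print(hand_in())
```

```text
[[ 3.38979161e+01 -6.53001349e-01]
 [-5.05677805e+01 -2.64946046e-02]] -0.4249717398786203
the job is handed in; nothing more can be done
None
```

The plate is home against the stop, flat and in line with the jig to about 0.4°, with the arm clear; I handed the job in at about 15.5 s, and it returned no verdict.

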